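# Open the touch-latch tool cupboard on a handpan tuner's bench

### The arm

A 6-joint arm with a two-finger parallel gripper is mounted at the origin on the work surface. World frame = base frame: x ahead of the robot, y to its left, z up, the work surface at z = 0. Lengths are in mm, angles in rad, forces in N, time in s.
With the tool pointing down it reaches from about 200 to 875 mm from the base axis. Payload 3.4 kg.
Tool frame: the origin (TCP) lies on the centre line of the jaws, within the pads' length; the fingertips stand 25 mm ahead of it and the grasp point (between the pads) lies 6 mm ahead of it; x points along the fingers, z is the direction in which the jaws open and shut, and the axes are right-handed (so a half turn about x gives the same grasp; the last joint's range is limited). The gripper opens to 94 mm and grips with 3 to 60 N. Pads are 16 mm wide; open, the fingers measure 119 mm over their backs; the gripper's body (75 mm by 177 mm) begins 78 mm behind the grasp point.
Start: joints at [-1.397, 0.276, 1.505, -0, 1.361, -0.121], TCP at [167.064, -550.229, 230.493] pointing down, gripper open.
Joint ranges: [-2.89, 2.89], [-0.75, 2.08], [0.22, 2.7], [-1.18, 4.32], [0.11, 2.71], [-2.7, 2.7]. Speed limits (rad/s): [2.57, 2.57, 3.14, 3.14, 3.14, 3.14].

### API

Orientations are given as a unit quaternion [x, y, z, w].
In Python, from cell import robot gives the robot as it stands.
- The arm moves only by the tool play_rows, never from a script. Its argument "plan" is a list of rows, each an object of numbers: "grip": the finger opening in cm, from 0 to 9.4; "dx", "dy", "dz": the shift along the tool's x, y, z in cm; "twist": the turn about the tool's x in rad. A call has 1 to 5 rows; each row is the pose to reach, as a shift and turn from the pose commanded when the call began, along the tool's axes at that moment; what a row does not reach only later rows make up. A row lasts 1/10 s, in which the tool goes at most 50 mm and 8.59 degrees, less where a joint would pass 70% of its speed; a pose out of reach is approached as far as the arm can. A call with a gripper value outside its range is refused whole. The fingers move at their own pace and stop on an object; "newtons" is the grip in N (left out, the last holds). Time passes only in rows, so rows that repeat a pose let the fingers close. It gives the time, the measured TCP pose, the force and the opening at its end, in the units of the state.
- robot.state(): the state, without advancing time (a new reading comes with each control period).
- robot.snapshot(name): name is "side" or "top" or "wrist"; returns a dict with "color" (480x640x3 uint8, red, green, blue), "K" (3x3 intrinsics, pixels), "extrinsics" (4x4, takes a point from world to camera coordinates). Camera axes: x right, y up, looking along -z (the intrinsics and any distortion apply to the point x, -y, -z); pixel columns grow to the right and rows downward; lengths in mm; the calibration is good to about 2 mm. A picture is of the moment at which its call begins. There is no depth.
- robot.job_done(): hands the job in, once; it reports no verdict.
The state is a dict: "time": time; "q": joint angles; "qd": joint speeds; "joint_torque": joint torques, N m; "tcp_pos": TCP position; "tool_rot": TCP orientation; "ft_force": force on the tool from outside, world axes, zero at the start; "wrist_torque": the same for the moment, N m; "grip_width": opening from 0.0 (shut) to 1.0 (fully open).
Only numpy, scipy, OpenCV 4.12 (cv2) and the standard library are available. Lean on these libraries where they do the work, as an engineer would, in place of code of your own. Each camera call takes 0.05 s, during which the arm holds its last target.

### The job

Open the push-to-open cupboard with the blue door: first, while it is still shut, slide the yellow tin along the bench until it is clear of everything the door will sweep, without lifting or tipping it. Then press the door at its metal finger plate so that the catch lets go, take your fingers off while the spring throws it ajar, and with a fingertip behind the door swing it wide open, about square to the cupboard. Pick nothing up and leave the hammer, mallet, jar, bottle and wooden block where they are.

Things in the scene. Friction and masses are not known exactly. Their poses are not given: they have to be found in the camera images.
- cupboard: Handleless wooden bench cupboard, fixed, 200 deep (x) x 240 wide (y) x 260 mm high. Origin: centre of its underside; its front looks along its -x, +y is its left side seen from the robot. Carcass front at x = -100 mm; the blue door hangs 6 mm in front of it. A strobe tuner 45 mm high stands on top, behind x = +17 mm.
- door (a joint): Door angle about the upright hinge on the right (-y), rad: 0 shut and caught, about 0.28 thrown ajar by the spring, 1.57 square to the cupboard, stop 1.65; pressed in to a stop at -0.0215. Push-push catch: pressed in 3 to 5 mm at the finger plate (4 to 6 N) it lets go and the door springs out as the finger draws back; pressed fully shut it catches again. Damped: stays where left, 2 N moves it.
- hinge (a point): Point on the upright hinge axis, 260 mm above the bench, in the plane of the shut door's back: 106 mm in front (-x) and 120 mm to the right (-y) of the cupboard's origin. Axes as the cupboard's; fixed. The door reaches 240 mm from it (to the left when shut), is 16 mm thick, and stands 3 to 257 mm above the bench; it sweeps a quarter disc of 240 mm radius in front of the cupboard.
- finger_plate (a point): Pressing point on the bright metal finger plate (50 wide x 102 high mm, folded over the door's top edge) on the door's outer face, 35 mm from its free left edge and 60 mm below the top (200 mm above the bench, 205 mm from the hinge line). Moves with the door; its -x axis points out of the door, y along the door away from the hinge.
- free_edge (a point): Top corner of the door's free edge: back face, 240 mm from the hinge line, 260 mm above the bench. Moves with the door. With the door ajar the gap from here to the cupboard's front is about 70 mm; nothing is in this gap within 150 mm below the top.
- tin: Closed round yellow tin of wax with a brass lid, 72 mm diameter (lid 74), 58 mm high, about 0.45 kg, standing on the bench in front of the shut door, within its sweep. Origin: centre of its underside.
- jar: Pale frosted jar with a light cap, 64 mm diameter, 85 mm high, standing front right of the cupboard. Origin: centre of its underside. Leave it.
- wood_round: Round wooden forming block, 90 mm diameter, 70 mm high, standing beside the cupboard's left side. Origin: centre of its underside. Leave it.
- bottle: White bottle with blue cap, 66 mm diameter, 170 mm high, to the left on the bench. Origin: centre of its underside. Leave it.
- hammer: Steel hammer lying on the bench at the left or right side, 260 mm long along its x, head at +x, 26 mm high. Origin: below its middle. Leave it.
- mallet: Wooden mallet lying on the bench at the left or right side, 250 mm long along its x, head (90 mm wide, 52 mm high) at +x. Origin: below its middle. Leave it.
There are look-alikes about, which are no part of the job. Leave any green or red look-alike of the tin alone.

How it is judged:
By the outcome, as a careful person would: the job done as asked, in the order asked, and still so for the second after the job is handed in, with the robot touching nothing.
It also fails if it takes over 64 s, if anything falls off the work surface, if the arm or the gripper's body presses on something with over 40 N, if the wrist force passes 120 N, or if a joint passes its speed limit or range.

## Working session

There is one attempt and no reset: what is moved stays moved. The work goes in short steps, Python scripts to look and compute and a tool call to move; the robot and the scene stay as the last step left them, time stands still between calls to the robot, and variables do not carry over. Pictures are saved under pics/ and viewed, and the job is handed in when it is done.

Besides the shell and the picture viewer there is one more tool, called after ">>>" as name(argument=value, ...) on one line, values as JSON. play_rows: Moves the arm, as the interface text tells. Its arguments: {"type":"object","properties":{"plan":{"type":"array","items":{"type":"object","properties":{"grip":{"type":"number"},"dx":{"type":"number"},"dy":{"type":"number"},"dz":{"type":"number"},"twist":{"type":"number"}}}},"newtons":{"type":"number"}},"required":["plan"]}

```bash
ls; mkdir -p pics; python3 - <<'E'
from cell import robot
import cv2
s=robot.state()
for k,v in s.items(): print(k,v)
for n in ("side","top","wrist"):
    d=robot.snapshot(n); cv2.imwrite(f"pics/{n}0.png",d["color"][:,:,::-1]); print(n,d["K"],d["extrinsics"],[k for k in d])
E
```

```text
pics
time 0.0
q [-1.39703159e+00  2.76572594e-01  1.50608457e+00  1.00825379e-05
  1.36070782e+00 -1.20969617e-01]
qd [ 0.00075404  0.00095839 -0.00078874 -0.00055033  0.00023359 -0.00043124]
joint_torque [ 3.04960377e-03 -4.04570639e+01 -2.37225580e+01  7.04101170e-02
  3.44089069e-02 -1.30425374e-04]
tcp_pos [ 166.95547311 -549.69506335  229.63683675]
tool_rot [ 0.42159757  0.56844928 -0.42073004  0.56754483]
ft_force [-1.14742032 -0.24323628  0.6353197 ]
wrist_torque [ 0.0536699   0.00161816 -0.03967728]
grip_width 0.9987131384267107
side [[438.14739579   0.         320.44701403]
 [  0.         438.14739579 236.13958831]
 [  0.           0.           1.        ]] [[-7.13482019e-01 -7.00657666e-01 -4.71633021e-03  4.21034875e+02]
 [ 5.09127953e-01 -5.23047700e-01  6.83527491e-01 -3.96405746e+02]
 [-4.81385642e-01  4.85283359e-01  7.29909532e-01 -1.25229451e+03]
 [ 0.00000000e+00  0.00000000e+00  0.00000000e+00  1.00000000e+00]] ['color', 'K', 'extrinsics']
top [[583.47331502   0.         320.97117017]
 [  0.         583.47331502 241.24367161]
 [  0.           0.           1.        ]] [[ 2.02938809e-02 -9.99791966e-01 -2.04506208e-03  1.31077501e+01]
 [ 9.83805771e-01  1.96049624e-02  1.78162426e-01 -5.74700785e+02]
 [-1.78085269e-01 -5.62755094e-03  9.83998967e-01 -1.86409997e+03]
 [ 0.00000000e+00  0.00000000e+00  0.00000000e+00  1.00000000e+00]] ['color', 'K', 'extrinsics']
wrist [[427.41462047   0.         318.30680253]
 [  0.         427.41462047 245.30672572]
 [  0.           0.           1.        ]] [[ 2.90988292e-01 -9.56721820e-01 -3.02873345e-03 -5.74176689e+02]
 [ 9.28138227e-01  2.83059827e-01 -2.41736563e-01  2.58125771e+01]
 [ 2.32131957e-01  6.75314262e-02  9.70337189e-01 -3.91219409e+02]
 [ 0.00000000e+00  0.00000000e+00  0.00000000e+00  1.00000000e+00]] ['color', 'K', 'extrinsics']
```

View pics/side0.png

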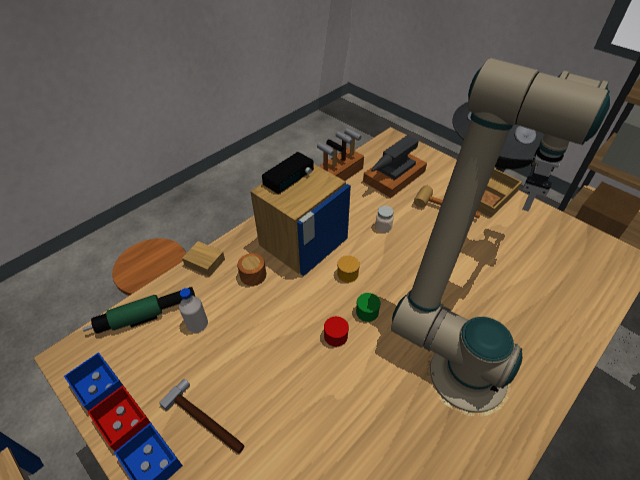

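View pics/top0.png

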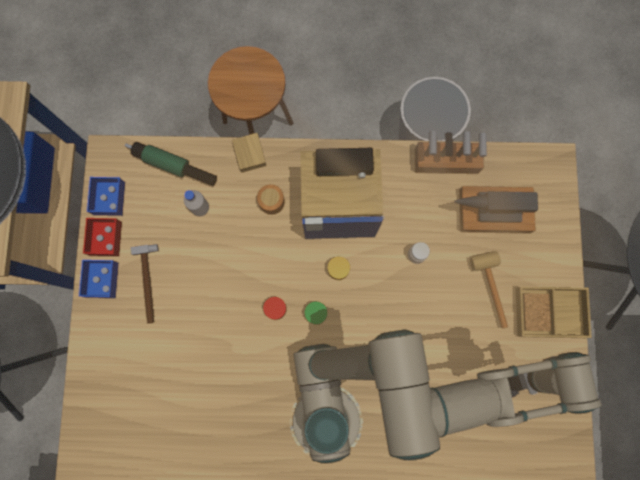

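View pics/wrist0.png

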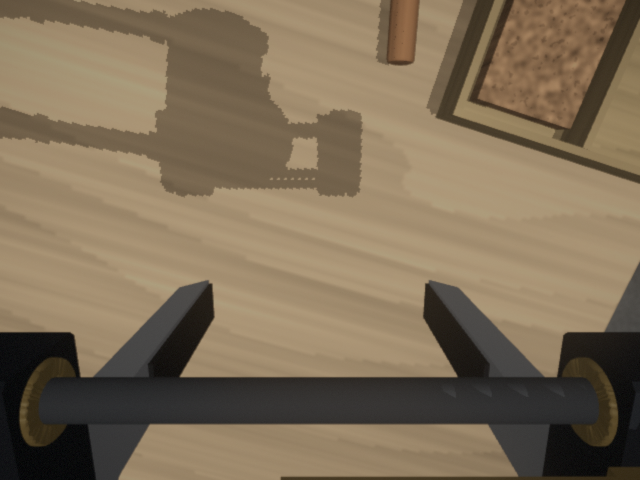

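The top view shows the cupboard at about (342,195), with its front towards the robot. The yellow tin is at (339,268), green at (316,313), red at (275,308), the jar at (419,252) and the wood round at (270,198). Next I'll measure these.

```bash
cat > h.py <<'E'
import numpy as np, cv2
from cell import robot
def snap(n,f=None):
    d=robot.snapshot(n)
    if f: cv2.imwrite("pics/"+f,d["color"][:,:,::-1])
    return d
def ray(d,u,v):
    K=d["K"];E=d["extrinsics"];R=E[:3,:3];t=E[:3,3]
    c=np.array([(u-K[0,2])/K[0,0],-(v-K[1,2])/K[1,1],-1.0])
    return -R.T@t, R.T@c
def onz(d,u,v,z):
    o,r=ray(d,u,v); return o+r*(z-o[2])/r[2]
def proj(d,p):
    c=d["extrinsics"][:3,:3]@np.asarray(p,float)+d["extrinsics"][:3,3]
    q=d["K"]@np.array([c[0],-c[1],-c[2]]); return q[:2]/q[2]
def mask(d,lo,hi):
    return cv2.inRange(cv2.cvtColor(d["color"],cv2.COLOR_RGB2HSV),np.array(lo),np.array(hi))
def crop(d,f,x0,y0,x1,y1,s):
    cv2.imwrite("pics/"+f,cv2.resize(d["color"][y0:y1,x0:x1,::-1],None,fx=s,fy=s,interpolation=cv2.INTER_CUBIC))
E
python3 - <<'E'
from h import *
t=snap("top");s=snap("side")
crop(t,"t1.png",290,140,440,290,4); crop(s,"s1.png",220,140,400,290,4)
for n,lo,hi,z in (("yellow",(18,150,90),(30,255,255),58),("red",(0,200,90),(4,255,255),58),("green",(50,150,50),(75,255,255),58)):
  for nm,d in (("top",t),("side",s)):
    m=mask(d,lo,hi); c,_=cv2.findContours(m,cv2.RETR_EXTERNAL,cv2.CHAIN_APPROX_NONE)
    for k in c:
        if cv2.contourArea(k)>60:
            x,y,w,h=cv2.boundingRect(k); print(n,nm,(x,y,w,h),cv2.contourArea(k),onz(d,x+(w-1)/2,y+(h-1)/2,z).round(1))
for nm,u,v,z in (("jar",420,251,85),("wood",270,198,70)): print(nm,onz(t,u,v,z).round(1))
E
```

```text
yellow side (338, 256, 22, 19) 274.5 [485.1 -26.5  58. ]
red side (88, 386, 58, 61) 1765.0 [576.2 757.6  58. ]
red side (324, 316, 25, 22) 382.5 [354.4 174.   58. ]
green side (357, 293, 23, 20) 331.0 [341.9  42.7  58. ]
jar [ 542.8 -294.4   85. ]
wood [712.5 195.5  70. ]
```

View pics/t1.png

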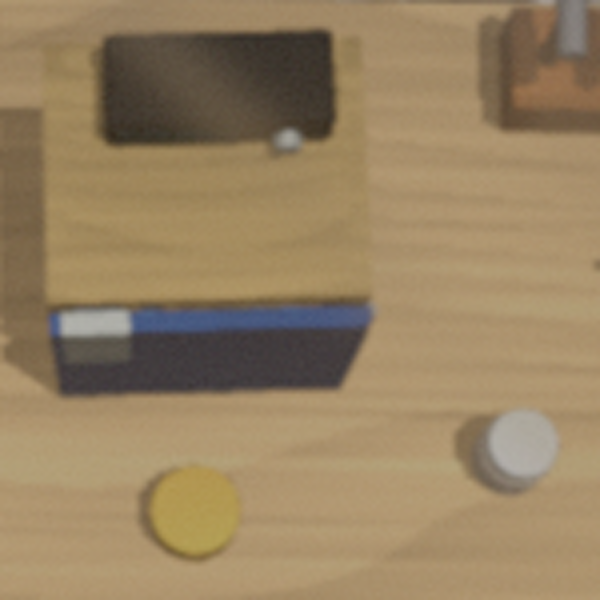

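View pics/s1.png

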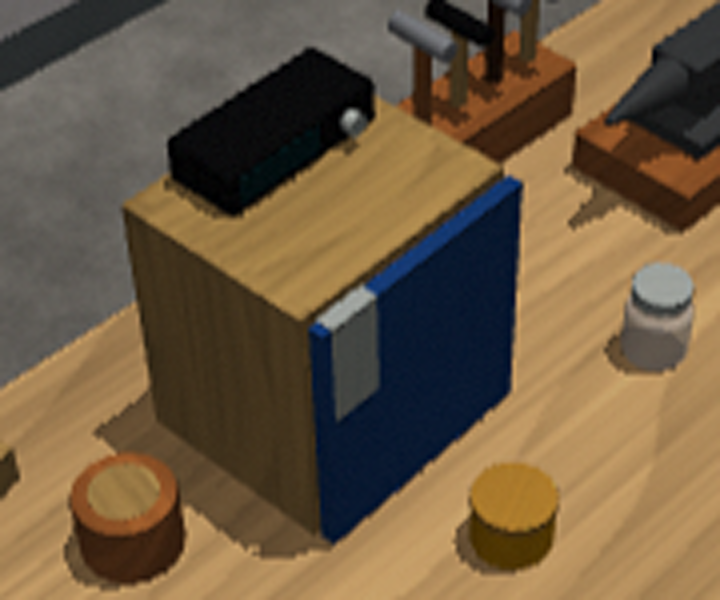

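```bash
python3 - <<'E'
from h import *
t=snap("top");s=snap("side")
def T(X,Y,z): return onz(t,290+(X+.5)/4-.5,140+(Y+.5)/4-.5,z)
def S(X,Y,z): return onz(s,220+(X+.5)/4-.5,140+(Y+.5)/4-.5,z)
P={}
for n,a,z in (("cFL",(46,304),260),("cFR",(370,297),260),("cBL",(44,40),260),("doorFR",(373,321),257),("doorFL",(54,336),257),("doorBotL",(62,394),3),("doorBotR",(340,387),3),("tin",(195,511),58),("jar",(521,443),85)):
    print(n,T(*a,z).round(1))
for n,a,z in (("cFL",(303,322),260),("cFR",(503,170),260),("cBL",(124,208),260),("doorFR",(521,184),257),("doorFL",(314,332),257),("doorBotL",(330,541),3),("doorBotR",(513,393),3),("tin",(515,497),58),("jar",(662,281),85),("wood",(125,490),70)):
    print("S",n,S(*a,z).round(1))
for n,z in (("red",58),("green",58)): pass
print(onz(t,275,307.5,58).round(), onz(t,316,313,58).round())
hsv=cv2.cvtColor(t["color"],cv2.COLOR_RGB2HSV); 
for p in ((338,267),(275,308),(316,313)): print(hsv[p[1],p[0]])
E
```

```text
cFL [612.1  83.4 260. ]
cFR [ 622.1 -154.9  260. ]
cBL [815.2  90.3 260. ]
doorFR [ 604.7 -157.5  257. ]
doorFL [588.8  77.  257. ]
doorBotL [592.7  78.6   3. ]
doorBotR [ 603.4 -155.6    3. ]
tin [488.1 -33.6  58. ]
jar [ 544.8 -294.    85. ]
S cFL [610.9  84.6 260. ]
S cFR [ 622.1 -150.8  260. ]
S cBL [808.3  95.7 260. ]
S doorFR [ 602.  -150.7  257. ]
S doorFL [599.5  84.1 257. ]
S doorBotL [598.   81.4   3. ]
S doorBotR [ 601.6 -156.1    3. ]
S tin [488.6 -29.8  58. ]
S jar [ 549.1 -295.5   85. ]
S wood [718.6 197.6  70. ]
[354. 168.  58.] [339.  36.  58.]
[ 23 137 177]
[  4 169 173]
[47 98 96]
```

```bash
python3 - <<'E'
from h import *
from scipy.spatial.transform import Rotation as R
s=robot.state(); r=R.from_quat(s["tool_rot"]); print(s["time"],s["tcp_pos"]);print(r.as_matrix().round(4))
E
```

```text
0.35 [ 167.06370126 -550.13404517  230.28048159]
[[-0.000e+00  9.569e-01  2.906e-01]
 [ 3.000e-04  2.906e-01 -9.569e-01]
 [-1.000e+00  0.000e+00 -3.000e-04]]
```

>>> play_rows(plan=[{"grip": 5.0, "dy": 3.6, "dz": -2.6, "twist": -0.14}, {"grip": 5.0, "dy": 7.2, "dz": -5.2, "twist": -0.28}, {"grip": 5.0, "dy": 10.8, "dz": -7.8, "twist": -0.42}, {"grip": 5.0, "dy": 14.4, "dz": -10.4, "twist": -0.56}, {"grip": 5.0, "dy": 18.0, "dz": -13.0, "twist": -0.7}], newtons=20)

```text
invalid input at $.plan[0]: expected keys grip, dx, dy, dz, twist
```

```bash
cat >> h.py <<'E'
from scipy.spatial.transform import Rotation as Ro
def st():
    s=robot.state(); M=Ro.from_quat(s["tool_rot"]).as_matrix()
    print("t",round(s["time"],2),"tcp",s["tcp_pos"].round(1) if hasattr(s["tcp_pos"],'round') else s["tcp_pos"],"jawang",np.degrees(np.arctan2(M[1,2],M[0,2])).round(2),"F",np.round(s["ft_force"],1),"g",round(s["grip_width"],3),"q",np.round(s["q"],2)); return s,M
def to(*p):
    s,M=st(); print("d(cm)",(M.T@(np.array(p)-s["tcp_pos"])/10).round(2))
E
python3 -c "
from h import *
to(488,-125,230)"
```

```text
t 0.35 tcp [ 167.1 -550.1  230.3] jawang -73.11 F [-0.4  0.5  0.6] g 1.0 q [-1.4   0.28  1.51  0.    1.36 -0.12]
d(cm) [ 4.000e-02  4.306e+01 -3.135e+01]
```

All keys are needed in every row.

>>> play_rows(plan=[{"grip": 5.0, "dx": 0, "dy": 3.6, "dz": -2.6, "twist": -0.14}, {"grip": 5.0, "dx": 0, "dy": 7.2, "dz": -5.2, "twist": -0.28}, {"grip": 5.0, "dx": 0, "dy": 10.8, "dz": -7.8, "twist": -0.42}, {"grip": 5.0, "dx": 0, "dy": 14.4, "dz": -10.4, "twist": -0.56}, {"grip": 5.0, "dx": 0, "dy": 18.0, "dz": -13.0, "twist": -0.7}], newtons=20)

```text
time: 0.85
tcp_pos: [302.3, -372.1, 230.6]
tool_rot: [0.199, 0.678, -0.199, 0.679]
ft_force: [1.0, -0.4, 0.4]
grip_width: 0.613
```

```bash
python3 -c "
from h import *
to(488,-125,230)"
```

```text
t 0.85 tcp [ 302.3 -372.1  230.6] jawang -32.71 F [ 1.  -0.4  0.4] g 0.613 q [-1.03  0.13  1.7   0.    1.31 -0.46]
d(cm) [ 0.06 30.83  2.28]
```

>>> play_rows(plan=[{"grip": 5.0, "dx": 0, "dy": 4.4, "dz": 0.3, "twist": -0.12}, {"grip": 5.0, "dx": 0, "dy": 8.8, "dz": 0.6, "twist": -0.24}, {"grip": 5.0, "dx": 0, "dy": 13.2, "dz": 0.9, "twist": -0.36}, {"grip": 5.0, "dx": 0, "dy": 17.6, "dz": 1.2, "twist": -0.48}, {"grip": 5.0, "dx": 0, "dy": 22.0, "dz": 1.6, "twist": -0.57}])

```text
time: 1.35
tcp_pos: [435.5, -196.1, 230.7]
tool_rot: [0.0, 0.707, -0.001, 0.707]
ft_force: [0.3, -0.3, -0.4]
grip_width: 0.533
```

```bash
python3 -c "
from h import *
to(488,-125,230)"
```

```text
t 1.35 tcp [ 435.5 -196.1  230.7] jawang -0.11 F [ 0.3 -0.3 -0.4] g 0.533 q [-0.57  0.13  1.7  -0.    1.31 -0.57]
d(cm) [0.07 7.12 5.23]
```

>>> play_rows(plan=[{"grip": 5.0, "dx": 0, "dy": 3.5, "dz": 2.6, "twist": 0}, {"grip": 5.0, "dx": 2, "dy": 7.1, "dz": 5.2, "twist": 0}, {"grip": 5.0, "dx": 6, "dy": 7.1, "dz": 5.2, "twist": 0}, {"grip": 5.0, "dx": 10, "dy": 7.1, "dz": 5.2, "twist": 0}, {"grip": 5.0, "dx": 14, "dy": 7.1, "dz": 5.2, "twist": 0}])

```text
time: 1.85
tcp_pos: [487.7, -126.5, 89.5]
tool_rot: [0.001, 0.707, -0.002, 0.708]
ft_force: [1.0, 0.2, 0.0]
grip_width: 0.527
```

>>> play_rows(plan=[{"grip": 5.0, "dx": 2, "dy": 0, "dz": 0, "twist": 0}, {"grip": 5.0, "dx": 4, "dy": 0, "dz": 0, "twist": 0}, {"grip": 5.0, "dx": 5.2, "dy": 0, "dz": 0, "twist": 0}, {"grip": 5.0, "dx": 5.2, "dy": 0, "dz": 0, "twist": 0}])

```text
time: 2.25
tcp_pos: [485.9, -126.6, 36.9]
tool_rot: [0.003, 0.708, -0.002, 0.706]
ft_force: [-0.2, 0.1, 0.3]
grip_width: 0.532
```

```bash
python3 -c "
from h import *
st(); t=snap('top'); crop(t,'t2.png',250,170,450,320,4); s=snap('side'); crop(s,'s2.png',230,150,410,285,4)"
```

```text
t 2.25 tcp [ 485.9 -126.6   36.9] jawang -0.34 F [-0.2  0.1  0.3] g 0.532 q [-0.39  0.36  1.93 -0.    0.85 -0.39]
```

View pics/t2.png

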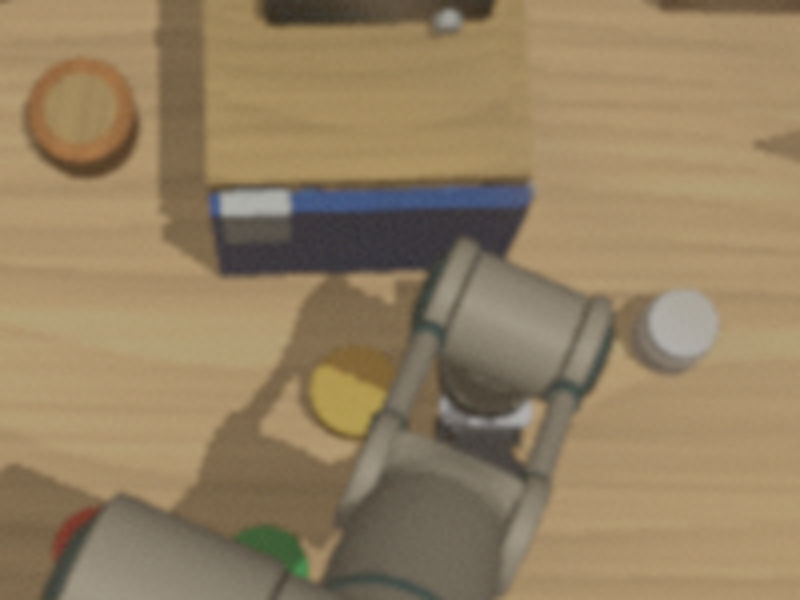

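View pics/s2.png

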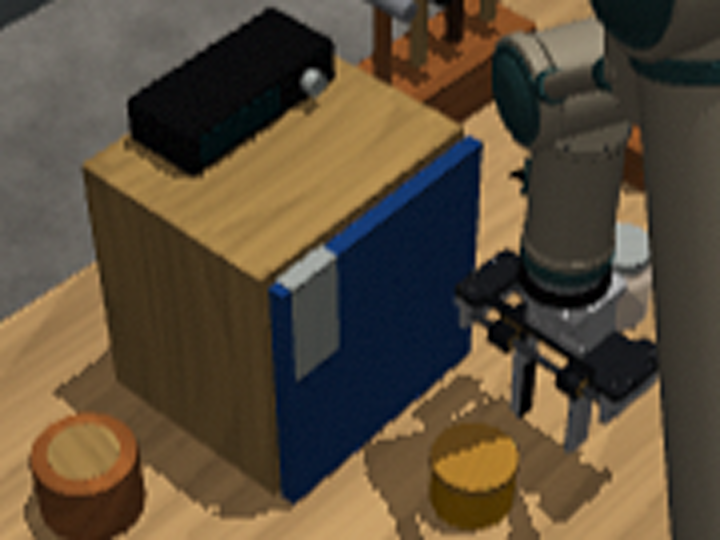

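>>> play_rows(plan=[{"grip": 5.0, "dx": 0, "dy": 2, "dz": 0.1, "twist": 0}, {"grip": 5.0, "dx": 0, "dy": 4, "dz": 0.2, "twist": 0}, {"grip": 5.0, "dx": 0, "dy": 5, "dz": 0.2, "twist": 0}, {"grip": 5.0, "dx": 0, "dy": 5.6, "dz": 0.2, "twist": 0}, {"grip": 5.0, "dx": 0, "dy": 6.2, "dz": 0.2, "twist": 0}])

```text
time: 2.85
tcp_pos: [490.0, -65.1, 39.0]
tool_rot: [0.002, 0.707, -0.002, 0.708]
ft_force: [-0.5, -2.9, 0.7]
grip_width: 0.53
```

>>> play_rows(plan=[{"grip": 5.0, "dx": 0, "dy": 0.9, "dz": -0.1, "twist": 0}, {"grip": 5.0, "dx": 0, "dy": 1.8, "dz": -0.2, "twist": 0}, {"grip": 5.0, "dx": 0, "dy": 2.7, "dz": -0.4, "twist": 0}, {"grip": 5.0, "dx": 0, "dy": 3.6, "dz": -0.6, "twist": 0}, {"grip": 5.0, "dx": 0, "dy": 4.5, "dz": -0.8, "twist": 0}])

```text
time: 3.35
tcp_pos: [482.2, -19.6, 38.8]
tool_rot: [0.002, 0.707, -0.002, 0.708]
ft_force: [0.8, -4.2, 3.5]
grip_width: 0.533
```

```bash
python3 -c "
from h import *
st(); s=snap('side'); crop(s,'s3.png',230,150,410,285,4)
t=snap('top'); crop(t,'t3.png',250,170,450,320,4)"
```

```text
t 3.35 tcp [482.2 -19.6  38.8] jawang -0.34 F [ 0.8 -4.2  3.5] g 0.533 q [-0.18  0.33  1.97 -0.    0.83 -0.18]
```

View pics/s3.png

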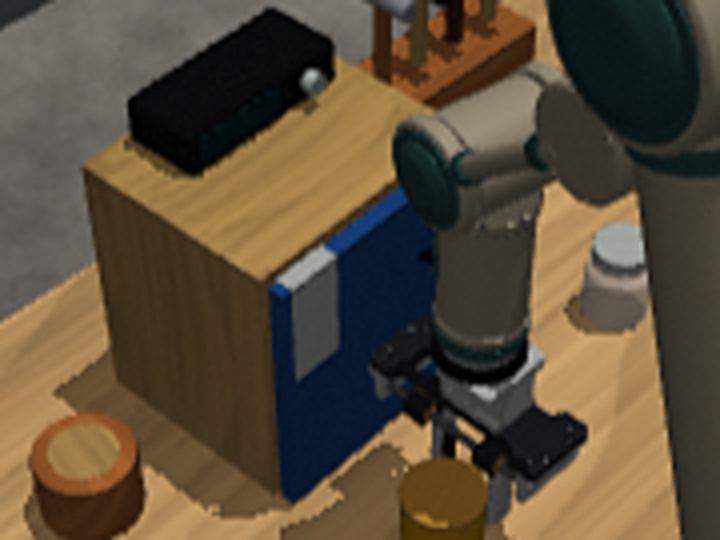

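>>> play_rows(plan=[{"grip": 5.0, "dx": 0, "dy": 0.9, "dz": -0.2, "twist": 0}, {"grip": 5.0, "dx": 0, "dy": 1.8, "dz": -0.4, "twist": 0}, {"grip": 5.0, "dx": 0, "dy": 2.7, "dz": -0.6, "twist": 0}, {"grip": 5.0, "dx": 0, "dy": 3.6, "dz": -0.7, "twist": 0}, {"grip": 5.0, "dx": 0, "dy": 4.5, "dz": -0.8, "twist": 0}])

```text
time: 3.95
tcp_pos: [473.5, 25.9, 38.3]
tool_rot: [0.002, 0.707, -0.002, 0.707]
ft_force: [1.5, -1.4, 0.8]
grip_width: 0.532
```

>>> play_rows(plan=[{"grip": 5.0, "dx": 0, "dy": 0.9, "dz": -0.1, "twist": 0}, {"grip": 5.0, "dx": 0, "dy": 1.8, "dz": -0.3, "twist": 0}, {"grip": 5.0, "dx": 0, "dy": 2.7, "dz": -0.5, "twist": 0}, {"grip": 5.0, "dx": 0, "dy": 3.6, "dz": -0.7, "twist": 0}, {"grip": 5.0, "dx": 0, "dy": 4.5, "dz": -0.8, "twist": 0}])

```text
time: 4.45
tcp_pos: [465.8, 70.9, 38.3]
tool_rot: [0.002, 0.707, -0.002, 0.707]
ft_force: [0.8, -1.3, -1.0]
grip_width: 0.532
```

>>> play_rows(plan=[{"grip": 5.0, "dx": 0, "dy": 0.9, "dz": 0, "twist": 0}, {"grip": 5.0, "dx": 0, "dy": 1.7, "dz": 0, "twist": 0}, {"grip": 5.0, "dx": 0, "dy": 2.4, "dz": 0, "twist": 0}, {"grip": 5.0, "dx": 0, "dy": 2.7, "dz": 0, "twist": 0}, {"grip": 5.0, "dx": 0, "dy": 2.8, "dz": 0, "twist": 0}])

```text
time: 4.95
tcp_pos: [466.5, 98.4, 38.4]
tool_rot: [0.002, 0.707, -0.002, 0.707]
ft_force: [-0.0, -1.3, -0.8]
grip_width: 0.532
```

```bash
python3 -c "
from h import *
st(); s=snap('side'); crop(s,'s4.png',230,150,410,300,4)
t=snap('top'); crop(t,'t4.png',250,170,450,320,4)"
```

```text
t 4.95 tcp [466.5  98.4  38.4] jawang -0.31 F [-0.  -1.3 -0.8] g 0.532 q [ 0.06  0.33  1.99 -0.    0.83  0.07]
```

View pics/s4.png

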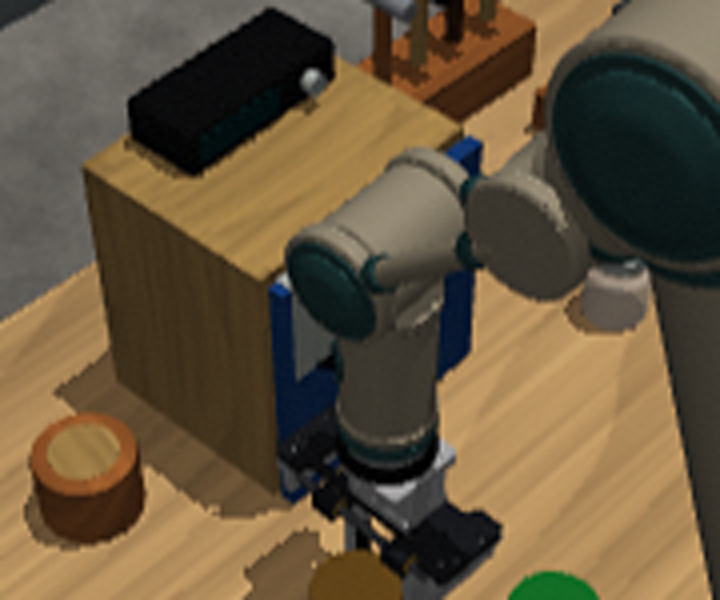

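View pics/t4.png

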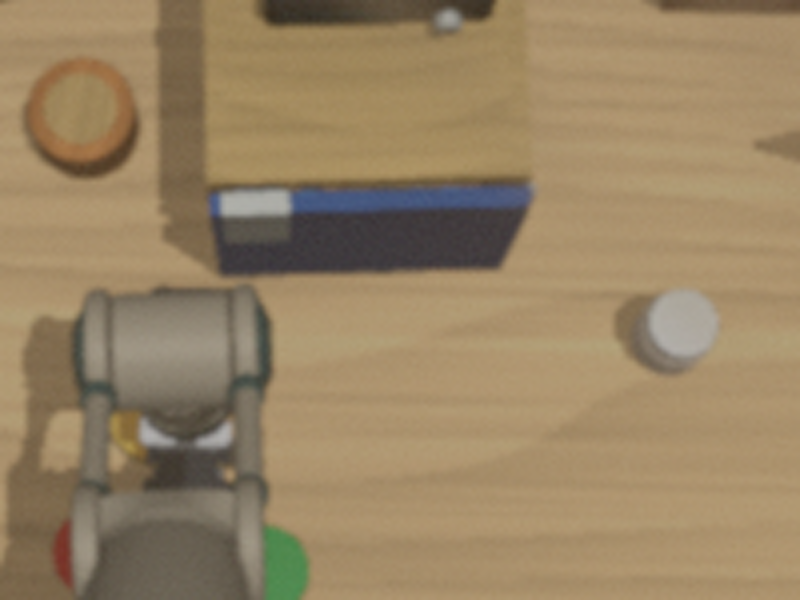

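>>> play_rows(plan=[{"grip": 5.0, "dx": 0, "dy": -2.4, "dz": 0, "twist": 0}, {"grip": 5.0, "dx": -0.5, "dy": -4.8, "dz": 0, "twist": 0}, {"grip": 5.0, "dx": -4.5, "dy": -5, "dz": 0, "twist": 0}, {"grip": 4.0, "dx": -9, "dy": -5, "dz": 0, "twist": 0}, {"grip": 2.0, "dx": -13, "dy": -5, "dz": 0, "twist": 0}])

```text
time: 5.55
tcp_pos: [466.4, 47.7, 170.3]
tool_rot: [0.003, 0.707, -0.002, 0.707]
ft_force: [1.6, 0.3, -0.9]
grip_width: 0.397
```

>>> play_rows(plan=[{"grip": 0, "dx": -2, "dy": 0, "dz": 0, "twist": 0.14}, {"grip": 0, "dx": -4.2, "dy": 0, "dz": 0, "twist": 0.28}, {"grip": 0, "dx": -4.2, "dy": 0, "dz": 0, "twist": 0.42}, {"grip": 0, "dx": -4.2, "dy": 0, "dz": 0, "twist": 0.56}, {"grip": 0, "dx": -4.2, "dy": 0, "dz": 0, "twist": 0.7}])

```text
time: 6.05
tcp_pos: [466.3, 48.1, 210.9]
tool_rot: [0.247, 0.662, -0.246, 0.663]
ft_force: [-1.0, 0.2, 0.0]
grip_width: 0.009
```

>>> play_rows(plan=[{"grip": 0, "dx": 0, "dy": 0, "dz": 0, "twist": 0.14}, {"grip": 0, "dx": 0, "dy": 0, "dz": 0, "twist": 0.28}, {"grip": 0, "dx": 0, "dy": 0, "dz": 0, "twist": 0.42}, {"grip": 0, "dx": 0, "dy": 0, "dz": 0, "twist": 0.56}, {"grip": 0, "dx": 0, "dy": 0, "dz": 0, "twist": 0.7}])

```text
time: 6.55
tcp_pos: [466.2, 48.1, 210.5]
tool_rot: [0.459, 0.538, -0.459, 0.538]
ft_force: [-0.7, 0.7, 1.2]
grip_width: 0.005
```

```bash
python3 -c "
from h import *
to(560,50,215); s=snap('side'); crop(s,'s5.png',230,150,410,300,4)
t=snap('top'); crop(t,'t5.png',250,170,450,320,4)"
```

```text
t 6.55 tcp [466.2  48.1 210.5] jawang -80.93 F [-0.7  0.7  1.2] g 0.005 q [-0.05  0.13  1.75  0.    1.26  1.37]
d(cm) [-0.44  9.29  1.29]
```

View pics/s5.png

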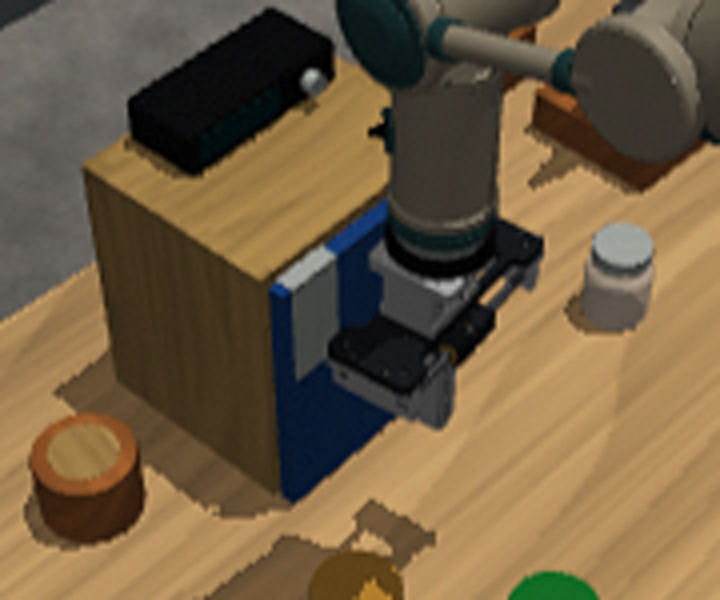

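View pics/t5.png

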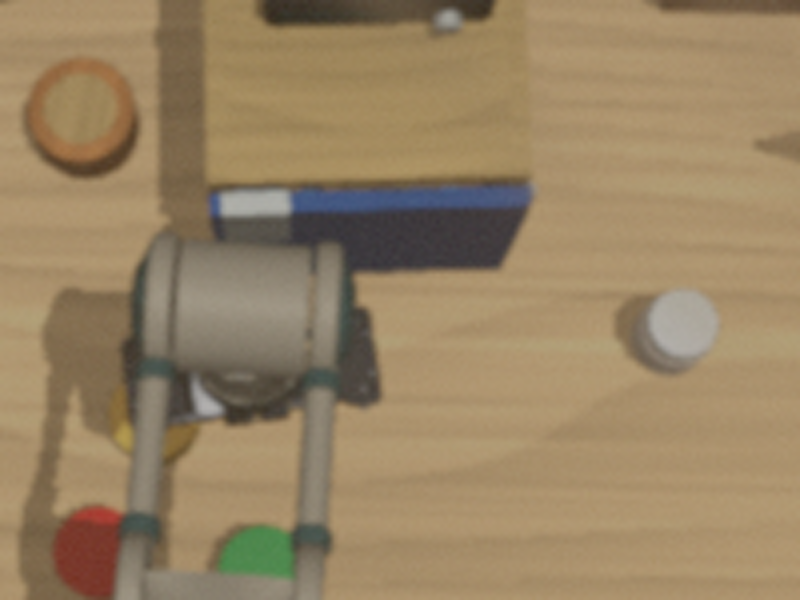

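>>> play_rows(plan=[{"grip": 0, "dx": 0, "dy": 3, "dz": 0.4, "twist": 0.12}, {"grip": 0, "dx": 0, "dy": 6, "dz": 0.8, "twist": 0.12}, {"grip": 0, "dx": 0, "dy": 9.3, "dz": 1.3, "twist": 0.12}, {"grip": 0, "dx": 0, "dy": 9.3, "dz": 1.3, "twist": 0.12}])

```text
time: 7.05
tcp_pos: [564.2, 50.3, 210.0]
tool_rot: [0.489, 0.511, -0.487, 0.512]
ft_force: [-1.0, 0.2, 0.2]
grip_width: 0.002
```

```bash
python3 -c "
from h import *
to(582,50,215); s=snap('side'); crop(s,'s6.png',230,150,410,300,4)
t=snap('top'); crop(t,'t6.png',250,170,450,320,4)"
```

```text
t 7.05 tcp [564.2  50.3 210. ] jawang -87.28 F [-1.   0.2  0.2] g 0.002 q [-0.03  0.27  1.56  0.    1.3   1.49]
d(cm) [-0.5   1.78  0.11]
```

View pics/s6.png

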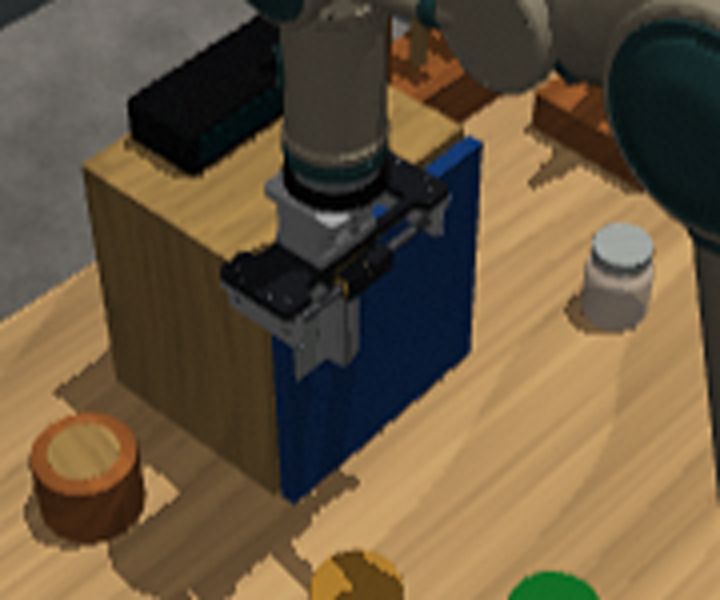

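>>> play_rows(plan=[{"grip": 0, "dx": -0.3, "dy": 0.5, "dz": 0, "twist": 0}, {"grip": 0, "dx": -0.3, "dy": 0.9, "dz": 0, "twist": 0}, {"grip": 0, "dx": -0.3, "dy": 1.2, "dz": 0, "twist": 0}, {"grip": 0, "dx": -0.3, "dy": 1.4, "dz": 0, "twist": 0}])

```text
time: 7.55
tcp_pos: [574.1, 51.2, 213.7]
tool_rot: [0.489, 0.511, -0.489, 0.511]
ft_force: [-0.0, 0.2, 0.4]
grip_width: 0.003
```

>>> play_rows(plan=[{"grip": 0, "dx": 0, "dy": 0.2, "dz": 0, "twist": 0}, {"grip": 0, "dx": 0, "dy": 0.3, "dz": 0, "twist": 0}])

```text
time: 7.75
tcp_pos: [577.2, 51.3, 213.5]
tool_rot: [0.489, 0.511, -0.489, 0.511]
ft_force: [-0.1, -0.6, 0.4]
grip_width: 0.005
```

>>> play_rows(plan=[{"grip": 0, "dx": 0, "dy": 0.2, "dz": 0, "twist": 0}, {"grip": 0, "dx": 0, "dy": 0.4, "dz": 0, "twist": 0}])

```text
time: 7.95
tcp_pos: [581.2, 51.5, 213.5]
tool_rot: [0.489, 0.511, -0.489, 0.511]
ft_force: [-0.7, 0.2, -0.9]
grip_width: 0.006
```

>>> play_rows(plan=[{"grip": 0, "dx": 0, "dy": 0.2, "dz": 0, "twist": 0}])

```text
time: 8.05
tcp_pos: [582.7, 51.5, 213.4]
tool_rot: [0.488, 0.511, -0.489, 0.511]
ft_force: [-4.7, -0.3, 3.3]
grip_width: 0.002
```

>>> play_rows(plan=[{"grip": 0, "dx": 0, "dy": 0.2, "dz": 0, "twist": 0}])

```text
time: 8.15
tcp_pos: [583.8, 51.7, 213.4]
tool_rot: [0.488, 0.512, -0.489, 0.51]
ft_force: [-4.5, 0.2, 2.7]
grip_width: 0.001
```

>>> play_rows(plan=[{"grip": 0, "dx": 0, "dy": 0.1, "dz": 0, "twist": 0}])

```text
time: 8.25
tcp_pos: [585.1, 51.8, 213.4]
tool_rot: [0.488, 0.512, -0.489, 0.51]
ft_force: [-4.0, 1.2, 2.1]
grip_width: 0.004
```

>>> play_rows(plan=[{"grip": 0, "dx": 0, "dy": 0.1, "dz": 0, "twist": 0}])

```text
time: 8.35
tcp_pos: [586.2, 52.0, 213.4]
tool_rot: [0.488, 0.512, -0.489, 0.511]
ft_force: [-4.6, 0.5, 2.3]
grip_width: 0.001
```

>>> play_rows(plan=[{"grip": 0, "dx": 0, "dy": 0.05, "dz": 0, "twist": 0}])

```text
time: 8.45
tcp_pos: [587.0, 52.0, 213.4]
tool_rot: [0.488, 0.511, -0.489, 0.511]
ft_force: [-5.5, 1.1, 3.1]
grip_width: 0.004
```

Pressed about 5 mm in, with 5.5 N. I'll draw back quickly now.

>>> play_rows(plan=[{"grip": 0, "dx": 0, "dy": -3, "dz": 0, "twist": 0}, {"grip": 0, "dx": 0, "dy": -7, "dz": 0, "twist": 0}, {"grip": 0, "dx": 0, "dy": -11, "dz": 0, "twist": 0}, {"grip": 0, "dx": 0, "dy": -11, "dz": 0, "twist": 0}, {"grip": 0, "dx": 0, "dy": -11, "dz": 0, "twist": 0}])

```text
time: 8.95
tcp_pos: [478.8, 46.6, 214.1]
tool_rot: [0.49, 0.51, -0.488, 0.512]
ft_force: [1.1, 0.6, -0.2]
grip_width: 0.007
```

```bash
python3 -c "
from h import *
st(); s=snap('side'); crop(s,'s7.png',230,150,410,300,4)
t=snap('top'); crop(t,'t7.png',250,170,450,320,4)"
```

```text
t 8.95 tcp [478.8  46.6 214.1] jawang -87.44 F [ 1.1  0.6 -0.2] g 0.007 q [-0.05  0.14  1.72 -0.    1.27  1.48]
```

View pics/s7.png

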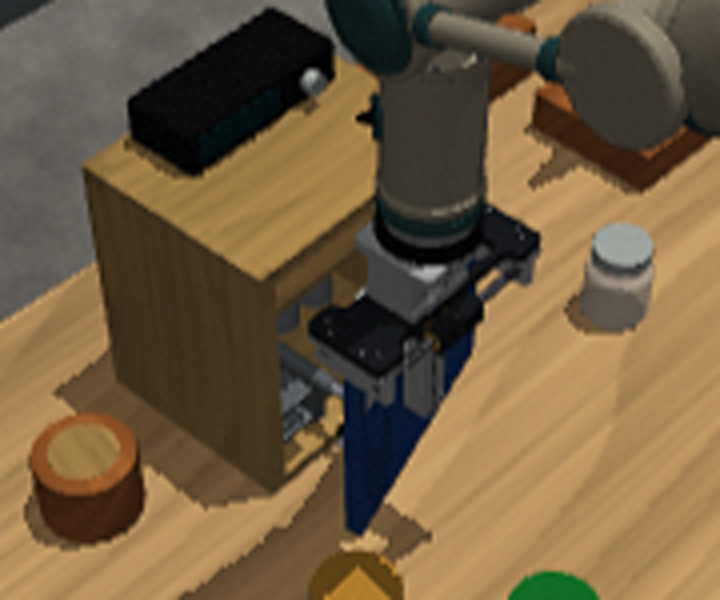

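View pics/t7.png

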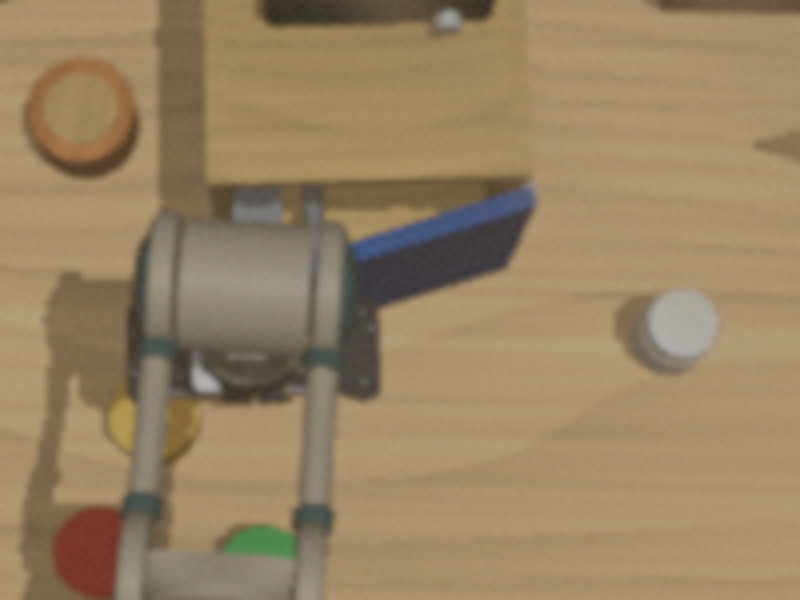

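>>> play_rows(plan=[{"grip": 0, "dx": -4.5, "dy": 0, "dz": 0, "twist": 0}, {"grip": 0, "dx": -9, "dy": 0, "dz": 0, "twist": 0}, {"grip": 0, "dx": -9, "dy": 4, "dz": 0, "twist": 0}, {"grip": 0, "dx": -9, "dy": 8, "dz": 0, "twist": 0}, {"grip": 0, "dx": -9, "dy": 10.3, "dz": 0, "twist": 0}])

```text
time: 9.55
tcp_pos: [585.3, 51.3, 303.3]
tool_rot: [0.49, 0.51, -0.488, 0.512]
ft_force: [0.4, -1.2, -0.1]
grip_width: 0.007
```

```bash
python3 -c "
from h import *
to(582,50,214); s=snap('side'); crop(s,'s8.png',230,130,410,280,4)
t=snap('top'); crop(t,'t8.png',250,170,450,320,4)"
```

```text
t 9.55 tcp [585.3  51.3 303.3] jawang -87.44 F [ 0.4 -1.2 -0.1] g 0.007 q [-0.03  0.26  1.35 -0.    1.53  1.5 ]
d(cm) [ 8.93 -0.37  0.12]
```

View pics/s8.png

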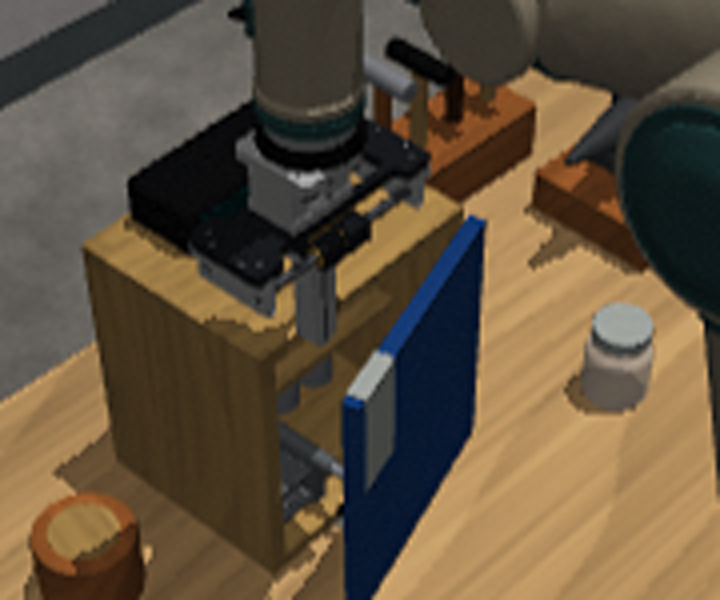

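View pics/t8.png

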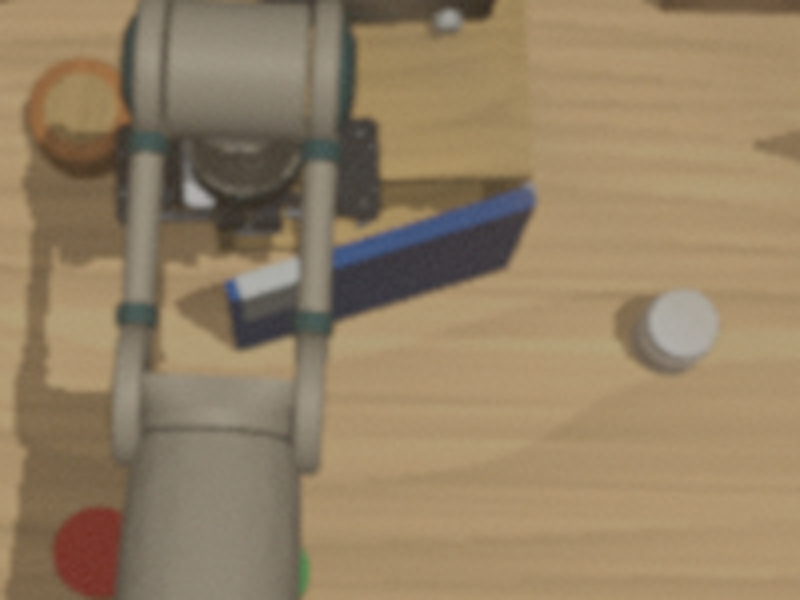

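>>> play_rows(plan=[{"grip": 0, "dx": 0, "dy": -0.4, "dz": 0.1, "twist": 0}, {"grip": 0, "dx": 2.5, "dy": -0.4, "dz": 0.1, "twist": 0}, {"grip": 0, "dx": 5, "dy": -0.4, "dz": 0.1, "twist": 0}, {"grip": 0, "dx": 7.5, "dy": -0.4, "dz": 0.1, "twist": 0}, {"grip": 0, "dx": 8.6, "dy": -0.4, "dz": 0.1, "twist": 0}])

```text
time: 10.15
tcp_pos: [574.1, 50.2, 215.6]
tool_rot: [0.488, 0.512, -0.49, 0.51]
ft_force: [0.2, 0.4, 0.4]
grip_width: 0.006
```

```bash
cat > sw.py <<'E'
from h import *
H=np.array([616,-154.]);th=.042;r=205
def P(f):
    a=f+th; return H+r*np.array([-np.sin(a),np.cos(a)])+(8*np.cos(f)+12.5*np.sin(f))*np.array([np.cos(a),np.sin(a)])
if __name__=="__main__":
    s,M=st()
    for f in [.28,.35,.42,.5,.58,.66,.74,.82,.9,.98,1.06,1.14,1.22,1.3,1.38,1.46,1.5,1.55]:
        p=P(f); d=M.T@(np.r_[p,s["tcp_pos"][2]]-s["tcp_pos"])/10; print(f,p.round(1),d[1:].round(1))
E
python3 sw.py; python3 -c "
from h import *
s=snap('side'); crop(s,'s9.png',230,130,410,280,4)"
```

```text
t 10.15 tcp [574.1  50.2 215.6] jawang -87.43 F [0.2 0.4 0.4] g 0.006 q [-0.03  0.29  1.52 -0.    1.33  1.49]
0.28 [561.7  44. ] [-1.3  0.6]
0.35 [548.6  40. ] [-2.6  0.9]
0.42 [535.7  35. ] [-3.9  1.3]
0.5 [521.4  28.3] [-5.4  1.9]
0.58 [507.6  20.5] [-6.8  2.7]
0.66 [494.3  11.6] [-8.1  3.5]
0.74 [481.7   1.6] [-9.5  4.4]
0.82 [469.9  -9.5] [-10.7   5.5]
0.9 [458.9 -21.5] [-11.8   6.6]
0.98 [448.8 -34.4] [-12.9   7.9]
1.06 [439.8 -48.2] [-13.9   9.2]
1.14 [431.9 -62.7] [-14.7  10.6]
1.22 [425.1 -77.9] [-15.5  12.1]
1.3 [419.6 -93.7] [-16.1  13.7]
1.38 [ 415.3 -110. ] [-16.6  15.3]
1.46 [ 412.4 -126.6] [-16.9  16.9]
1.5 [ 411.5 -135.1] [-17.1  17.8]
1.55 [ 410.8 -145.7] [-17.2  18.8]
```

View pics/s9.png

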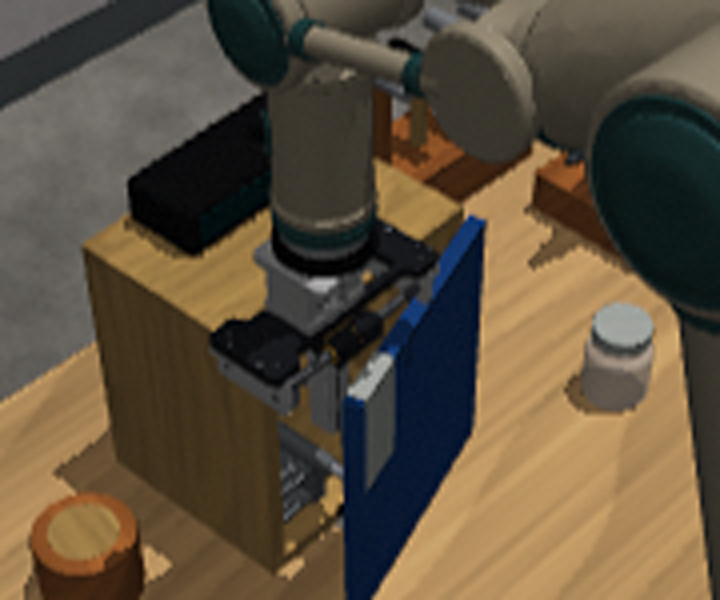

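>>> play_rows(plan=[{"grip": 0, "dx": -0.3, "dy": -1.3, "dz": 0.6, "twist": 0}, {"grip": 0, "dx": -0.3, "dy": -2.6, "dz": 0.9, "twist": 0}, {"grip": 0, "dx": -0.3, "dy": -3.9, "dz": 1.3, "twist": 0}, {"grip": 0, "dx": -0.3, "dy": -5.4, "dz": 1.9, "twist": 0}])

```text
time: 10.6
tcp_pos: [523.6, 28.3, 222.1]
tool_rot: [0.49, 0.51, -0.488, 0.512]
ft_force: [2.5, -1.1, 0.8]
grip_width: 0.005
```

```bash
python3 sw.py; python3 -c "
from h import *
s=snap('side'); crop(s,'s10.png',230,130,410,280,4)"
```

```text
t 10.6 tcp [523.6  28.3 222.1] jawang -87.43 F [ 2.5 -1.1  0.8] g 0.005 q [-0.08  0.2   1.63 -0.    1.31  1.45]
0.28 [561.7  44. ] [ 3.9 -1.4]
0.35 [548.6  40. ] [ 2.5 -1.1]
0.42 [535.7  35. ] [ 1.2 -0.6]
0.5 [521.4  28.3] [-0.2 -0. ]
0.58 [507.6  20.5] [-1.6  0.7]
0.66 [494.3  11.6] [-3.   1.5]
0.74 [481.7   1.6] [-4.3  2.5]
0.82 [469.9  -9.5] [-5.5  3.5]
0.9 [458.9 -21.5] [-6.7  4.7]
0.98 [448.8 -34.4] [-7.7  5.9]
1.06 [439.8 -48.2] [-8.7  7.3]
1.14 [431.9 -62.7] [-9.6  8.7]
1.22 [425.1 -77.9] [-10.3  10.2]
1.3 [419.6 -93.7] [-10.9  11.7]
1.38 [ 415.3 -110. ] [-11.4  13.3]
1.46 [ 412.4 -126.6] [-11.8  15. ]
1.5 [ 411.5 -135.1] [-11.9  15.8]
1.55 [ 410.8 -145.7] [-12.1  16.9]
```

View pics/s10.png

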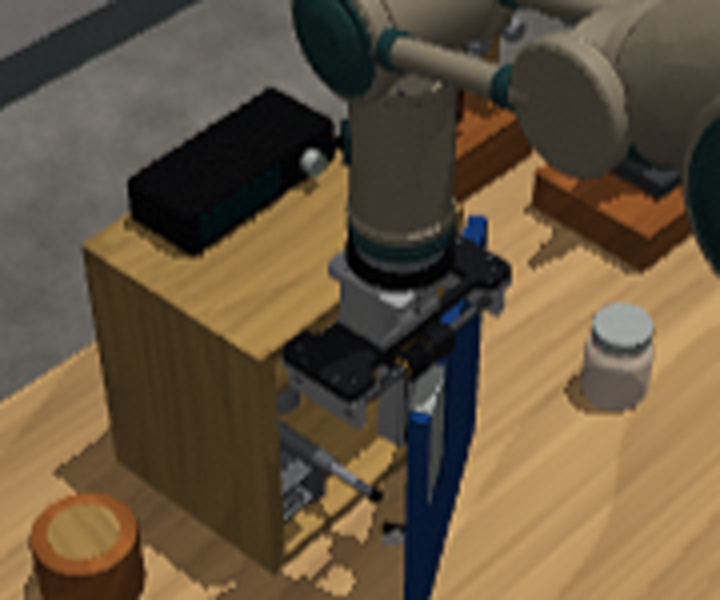

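The door is following at 2.5 N, so I'll keep swinging it.

>>> play_rows(plan=[{"grip": 0, "dx": 0, "dy": -1.6, "dz": 0.7, "twist": 0}, {"grip": 0, "dx": 0, "dy": -3.0, "dz": 1.5, "twist": 0}, {"grip": 0, "dx": 0, "dy": -4.3, "dz": 2.5, "twist": 0}, {"grip": 0, "dx": 0, "dy": -5.5, "dz": 3.5, "twist": 0}, {"grip": 0, "dx": 0, "dy": -6.7, "dz": 4.7, "twist": 0}])

```text
time: 11.15
tcp_pos: [457.9, -21.7, 220.7]
tool_rot: [0.489, 0.511, -0.488, 0.511]
ft_force: [2.4, 0.1, 0.7]
grip_width: 0.006
```

```bash
python3 sw.py|tail -9; python3 -c "
from h import *
s=snap('side'); crop(s,'s11.png',230,130,430,280,4);t=snap('top'); crop(t,'t11.png',250,170,450,320,4)"
```

```text
0.98 [448.8 -34.4] [-1.   1.2]
1.06 [439.8 -48.2] [-1.9  2.6]
1.14 [431.9 -62.7] [-2.8  4. ]
1.22 [425.1 -77.9] [-3.5  5.5]
1.3 [419.6 -93.7] [-4.2  7. ]
1.38 [ 415.3 -110. ] [-4.7  8.6]
1.46 [ 412.4 -126.6] [-5.  10.3]
1.5 [ 411.5 -135.1] [-5.1 11.1]
1.55 [ 410.8 -145.7] [-5.3 12.2]
```

View pics/s11.png

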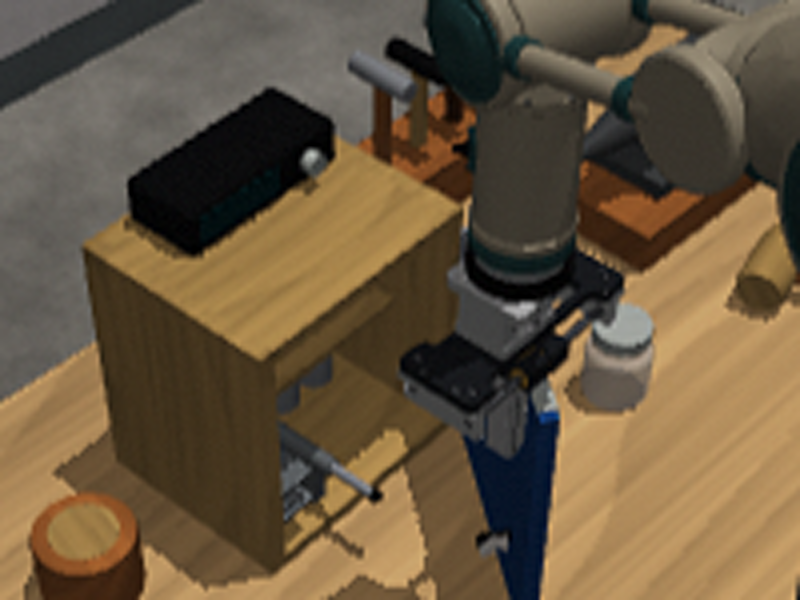

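View pics/t11.png

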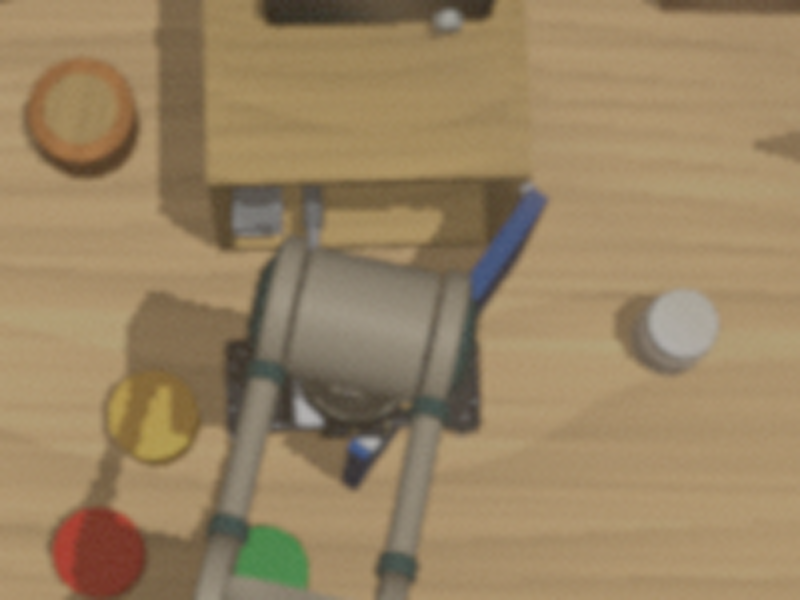

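>>> play_rows(plan=[{"grip": 0, "dx": 0, "dy": -1.0, "dz": 1.2, "twist": 0}, {"grip": 0, "dx": 0, "dy": -1.9, "dz": 2.6, "twist": 0}, {"grip": 0, "dx": 0, "dy": -2.8, "dz": 4.0, "twist": 0}, {"grip": 0, "dx": 0, "dy": -3.5, "dz": 5.5, "twist": 0}, {"grip": 0, "dx": 0, "dy": -4.2, "dz": 7.0, "twist": 0}])

```text
time: 11.75
tcp_pos: [419.9, -92.8, 220.4]
tool_rot: [0.489, 0.511, -0.488, 0.511]
ft_force: [2.7, 1.6, 0.2]
grip_width: 0.006
```

>>> play_rows(plan=[{"grip": 0, "dx": 0, "dy": -0.4, "dz": 1.2, "twist": 0}, {"grip": 0, "dx": 0, "dy": -0.7, "dz": 2.3, "twist": 0}, {"grip": 0, "dx": 0, "dy": -0.9, "dz": 3.3, "twist": 0}, {"grip": 0, "dx": 0, "dy": -1.0, "dz": 4.1, "twist": 0}, {"grip": 0, "dx": 0, "dy": -1.0, "dz": 4.6, "twist": 0}])

```text
time: 12.25
tcp_pos: [411.5, -139.9, 220.3]
tool_rot: [0.488, 0.511, -0.489, 0.511]
ft_force: [-0.8, 0.8, 0.0]
grip_width: 0.005
```

```bash
python3 sw.py|tail -4; python3 -c "
from h import *
s=snap('side'); crop(s,'s12.png',230,130,430,280,4);t=snap('top'); crop(t,'t12.png',250,170,450,320,4)"
```

```text
1.38 [ 415.3 -110. ] [ 0.5 -3. ]
1.46 [ 412.4 -126.6] [ 0.1 -1.3]
1.5 [ 411.5 -135.1] [ 0.  -0.5]
1.55 [ 410.8 -145.7] [-0.1  0.6]
```

View pics/t12.png

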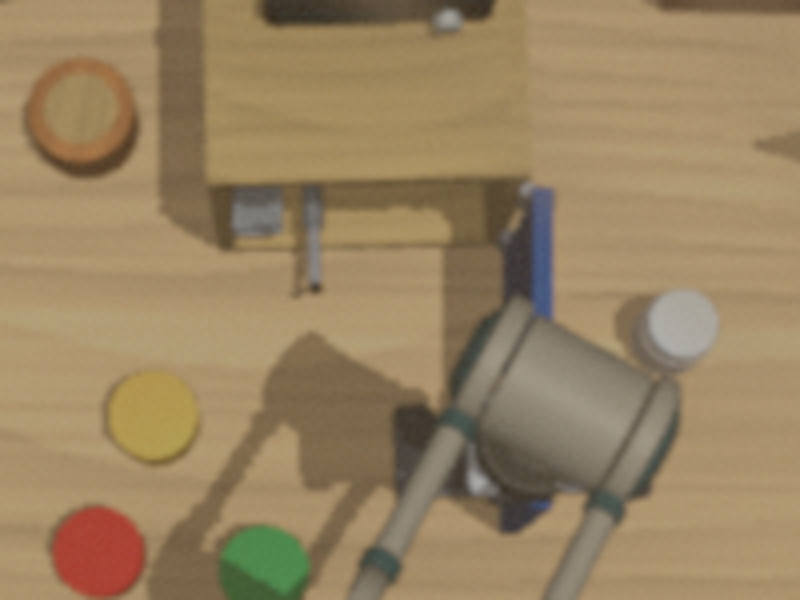

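```bash
python3 - <<'E'
from h import *
t=snap("top"); crop(t,'t13.png',360,210,410,250,16)
b=mask(t,(105,100,90),(125,255,255))
for v in range(214,248,3):
    u=np.where(b[v,370:400])[0]+370
    if len(u)>1: print(v,u.min(),u.max(),onz(t,u.min()-.5,v,257)[:2].round(1),onz(t,u.max()+.5,v,257)[:2].round(1))
E
```

```text
232 384 386 [ 568.4 -159.3] [ 568.5 -168.1]
235 384 386 [ 559.4 -159.3] [ 559.6 -168.1]
238 384 386 [ 550.4 -159.4] [ 550.6 -168.1]
241 384 386 [ 541.5 -159.4] [ 541.7 -168.1]
244 384 386 [ 532.6 -159.4] [ 532.8 -168.1]
247 385 386 [ 523.8 -162.3] [ 523.9 -168.1]
```

View pics/t13.png

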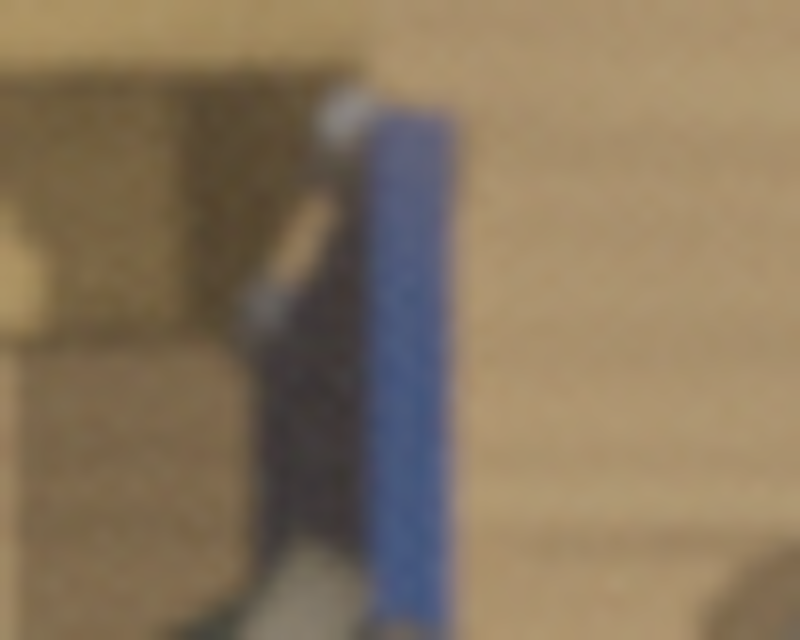

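>>> play_rows(plan=[{"grip": 0, "dx": 0, "dy": 0, "dz": 0.4, "twist": 0}, {"grip": 0, "dx": 0, "dy": 0, "dz": 0.7, "twist": 0}, {"grip": 0, "dx": 0, "dy": 0, "dz": 0.9, "twist": 0}, {"grip": 0, "dx": 0, "dy": 0, "dz": 0.9, "twist": 0}])

```text
time: 12.8
tcp_pos: [412.5, -148.6, 220.5]
tool_rot: [0.489, 0.511, -0.489, 0.511]
ft_force: [0.4, 0.5, 0.7]
grip_width: 0.007
```

>>> play_rows(plan=[{"grip": 0, "dx": 0, "dy": 0, "dz": -1.5, "twist": 0}, {"grip": 0, "dx": 0, "dy": 0, "dz": -4, "twist": 0}, {"grip": 0, "dx": -4, "dy": 0, "dz": -6, "twist": 0}, {"grip": 0, "dx": -8, "dy": 0, "dz": -8, "twist": 0}, {"grip": 0, "dx": -12, "dy": 0, "dz": -10, "twist": 0}])

```text
time: 13.3
tcp_pos: [407.7, -47.6, 341.9]
tool_rot: [0.489, 0.511, -0.489, 0.511]
ft_force: [0.9, -0.1, -0.2]
grip_width: 0.007
```

>>> play_rows(plan=[{"grip": 0, "dx": 0, "dy": -3, "dz": -4, "twist": 0}, {"grip": 0, "dx": 0, "dy": -6, "dz": -8, "twist": 0}, {"grip": 0, "dx": 0, "dy": -8, "dz": -12, "twist": 0}, {"grip": 0, "dx": 0, "dy": -8, "dz": -16, "twist": 0}, {"grip": 0, "dx": 0, "dy": -8, "dz": -20, "twist": 0}])

```text
time: 13.8
tcp_pos: [318.3, 149.1, 341.2]
tool_rot: [0.49, 0.51, -0.488, 0.512]
ft_force: [1.4, 0.2, 0.1]
grip_width: 0.007
```

```bash
python3 - <<'E'
from h import *
st(); t=snap("top","t14f.png"); crop(t,'t14.png',250,170,450,320,4); crop(t,'t15.png',360,205,420,285,7)
s=snap("side","s14.png")
b=mask(t,(105,100,90),(125,255,255))
for v in range(214,290,5):
    u=np.where(b[v,370:400])[0]+370
    if len(u)>1: print(v,u.min(),u.max(),onz(t,u.min()-.5,v,257)[:2].round(1),onz(t,u.max()+.5,v,257)[:2].round(1))
E
```

```text
t 13.8 tcp [318.3 149.1 341.2] jawang -87.45 F [1.4 0.2 0.1] g 0.007 q [ 0.24 -0.12  1.68 -0.    1.58  1.77]
234 385 386 [ 562.4 -162.3] [ 562.6 -168.1]
239 385 387 [ 547.5 -162.3] [ 547.7 -171.1]
244 385 387 [ 532.7 -162.3] [ 532.8 -171.1]
249 385 387 [ 517.8 -162.3] [ 518.  -171.1]
254 385 387 [ 503.1 -162.3] [ 503.3 -171.1]
259 385 387 [ 488.4 -162.3] [ 488.5 -171.1]
264 386 388 [ 473.7 -165.3] [ 473.9 -174. ]
269 386 388 [ 459.1 -165.3] [ 459.3 -174. ]
274 386 388 [ 444.5 -165.3] [ 444.7 -174. ]
```

View pics/t14.png

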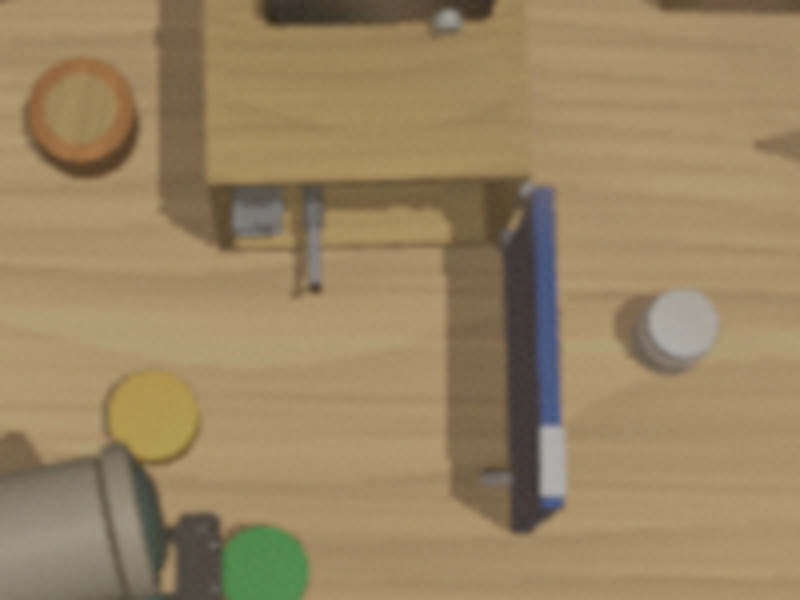

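View pics/t15.png

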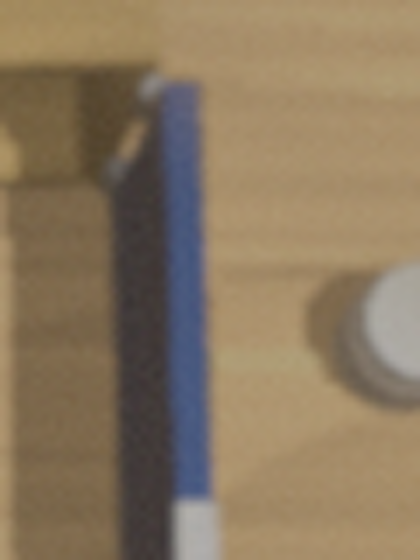

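View pics/s14.png

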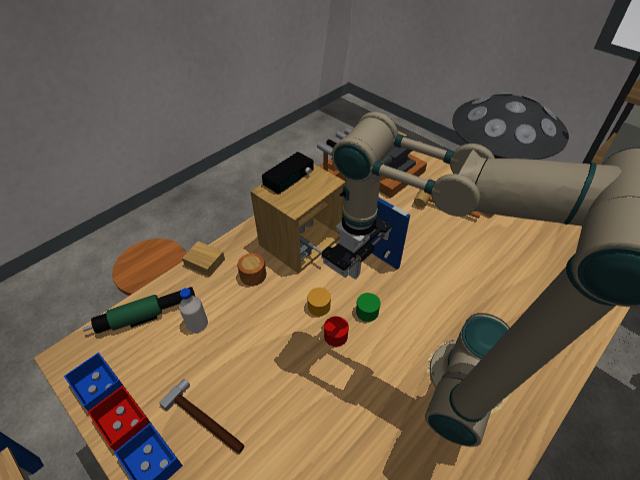

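```bash
python3 - <<'E'
from h import *
t=robot.snapshot("top"); p=onz(t,288,274,58); print(p, np.hypot(*(p[:2]-[616,-154]))-37)
print(robot.state()["qd"].round(3)); print(robot.job_done())
E
```

```text
[463.21629319 129.23141313  58.        ] 284.81189296124893
[-0.073 -0.003  0.008 -0.027  0.007 -0.015]
the job is handed in; nothing more can be done
None
```

The cupboard is open and the job is handed in after about 14 s of the 64 s. The blue door stands about square to the cupboard, and nothing but the tin and the door was moved.

- **Tin:** I slid it upright about 160 mm to the left with two fingertips while the door was still shut. It now stands at about (463, 129) mm, and its nearest edge is roughly 285 mm from the hinge, against the door's 240 mm sweep.
- **Catch:** I pressed the finger plate in about 5 mm with up to 5.5 N and drew back 110 mm. The spring then threw the door ajar.
- **Door:** I lowered the closed fingers into the gap from above and swung the door round at about 2.5–3 N. I measured it at about 1.52 rad and nudged it a little further. The last top view puts it at about 1.57 rad, with an uncertainty of about 0.02 rad.

**Last checks:** The jar, wooden block, and red and green tins were where they started in the top view. The bottle and hammer were too in the side view. The mallet was never near the arm's path, but I did not measure it again. The gripper was clear of everything, and no check failed or disagreed. The first joint still read a slight drift of 0.07 rad/s at hand-in.

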